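# Dress a pot lid's rim and show it to the inspection camera

## Task

Take the silver lid with the black knob off its pot by the knob, press its rim lightly on the sprung white felt at its red end and draw it in one stroke, without lifting, to the green end, keeping the felt pressed a few millimetres down and never to its stop. Then lift it and hold it in the air in front of the inspection camera, centred at the focus point with the underside squarely facing the lens. Finish there, still holding the lid steady in the gripper; do not touch the camera, and leave the pots and everything else on the bench where they are.

Things in the scene. Friction and masses are not known exactly. Their poses are not given: they have to be found in the camera images.
- lid: Round silver-coloured lid, 74 mm diameter, 0.14 to 0.28 kg. Flat underside, edge 5 mm thick, low dome up to 16 mm, short neck, then a black upright cylindrical knob, 24 mm diameter, from 19 to 45 mm above the underside (grip it there, any yaw). Origin: centre of the underside; z points up through the knob. Starts loose in the 6 mm deep seat on top of the silver pot.
- pot: Silver-coloured round sugar pot, 89 mm diameter (117 mm over its two ears along its y), 70 mm high, loose, 0.55 kg. The lid's seat is 64 mm above its origin (centre of its underside), with a rim up to 70 mm, and 3.5 mm play round the lid. Stays where it is.
- polisher: Fixed polishing stand, 320 x 120 mm, long axis x; origin: centre of its underside on the bench. White felt strip, 260 x 96 mm, on springs in the middle, its face 40 mm above the bench at rest. Red end block at its -x end, green one at its +x end (22 mm long, tops 24 mm above the bench; side rails 22 mm).
- felt (a joint): How far the felt strip is pressed down, in m: 0 at rest, 0.014 at its stop. It moves straight down without tipping. About 2 N starts it, then about 0.7 N per mm (5 mm down: 5.5 N; 10 mm down: 9 N).
- felt_start (a point): Point on the felt's face, on its centre line, 70 mm from the middle towards the red end: where the lid's centre should be when the stroke starts. Moves down with the felt.
- felt_end (a point): Point on the felt's face, on its centre line, 70 mm from the middle towards the green end: where the lid's centre should be when the stroke ends. Moves down with the felt.
- lens: Lens of the fixed inspection camera (grey head, white ring light of 68 mm diameter). Origin: centre of the lens' front face, 125 mm above the bench; z axis: viewing direction, upwards at 50 degrees above level (40 from vertical), leaning away from the camera's post, towards the robot's side. With the lid held squarely, the lid's z axis is parallel to this one, pointing the same way.
- focus (a point): The focus point in empty air: 160 mm in front of the lens along its viewing direction, about 248 mm above the bench. The centre of the lid's underside goes here.
- camera: The camera's black foot, 120 x 100 x 12 mm, fixed; origin: centre of its underside. The lens is at x = -25 mm, z = 125 mm in its frame. The whole camera is about 150 mm high.
- brass_pot: Brass pot like the silver one (89 mm diameter, 70 mm high; origin centre of underside), loose, not to be disturbed.
- brass_lid: Brass lid with brass knob, same size as the silver lid, on the brass pot; leave it there.
- candlestick: Brass candlestick, 145 mm high, foot 72 mm in diameter; bystander, origin under its foot.
- goblet: Steel goblet, 112 mm high, 68 mm in diameter; bystander, origin under its foot.
- tankard: Silver-coloured tankard with a handle, 85 mm high, 76 mm in diameter; bystander, origin under its base.
- hammer: Hammer lying on the bench, 260 mm long, head 90 mm wide, 26 mm high; bystander, origin at mid-length, head towards its +x.
- stake: Upright steel cylinder, 40 mm in diameter, 50 mm high; bystander.
Mind the look-alikes: they are no part of the job. Leave any turquoise look-alike of the pot alone.

How it is judged (in metres and radians):
On the way, in this order (a step that is already met when the one before it is completed fails the run):
1. the silver lid is lifted clear of its pot in the gripper (contact force between lid and the fingers above 2 N and distance of lid from where it was at the start of the episode above 0.03 m and contact force between lid and pot below 0.3 N and contact force between lid and polisher below 0.3 N), for 0.2 s.
2. the held lid presses the felt 2 to 10.5 mm down, its centre at least 45 mm from the middle towards the red end (value of joint felt between 0.002 and 0.0105 m and contact force between lid and polisher above 1 N and y of lid in the frame of polisher between -0.025 and 0.025 m and contact force between lid and the fingers above 2 N and x of lid in the frame of polisher below -0.045 m), for 0.1 s.
3. the held lid, still pressing, passes the middle of the felt (value of joint felt between 0.002 and 0.0105 m and contact force between lid and polisher above 1 N and y of lid in the frame of polisher between -0.025 and 0.025 m and contact force between lid and the fingers above 2 N and x of lid in the frame of polisher between -0.015 and 0.015 m), for 0.05 s.
4. the held lid, still pressing, is at least 45 mm from the middle towards the green end (value of joint felt between 0.002 and 0.0105 m and contact force between lid and polisher above 1 N and y of lid in the frame of polisher between -0.025 and 0.025 m and contact force between lid and the fingers above 2 N and x of lid in the frame of polisher above 0.045 m), for 0.1 s.
At the end, for the whole second after the job is handed in: The gripper alone holds the lid still, underside centre within 20 mm of the focus point, axis within 0.2 rad of the viewing direction, underside to the lens; it touches no stand, camera or pot; pots and bystanders are within 30 mm of their starts (contact force between lid and the fingers above 2 N and contact force between lid and polisher below 0.3 N and contact force between lid and camera below 0.3 N and contact force between lid and pot below 0.3 N and contact force between lid and brass_pot below 0.3 N and distance between lid and focus below 0.02 m and height (world z) of lid above 0.2 m and angle between the z axis of lid and the z axis of lens, either way round below 0.2 rad and angle between lid's own z axis and vertical below 1.2 rad and linear speed of lid below 0.03 m/s and angular speed of lid below 0.3 rad/s and distance of each of pot, brass_pot, brass_lid, candlestick, goblet, tankard, hammer, stake from where it was at the start of the episode below 0.03 m); the arm keeps its last pose, push and grip.
It fails at once if the felt is pressed to its stop (over 13 mm down) or the lid is pressed on the stand with more than 25 N (value of joint felt above 0.013 m or contact force between lid and polisher above 25 N).
It fails at once if the stroke loses contact: the lid's centre is over the middle 60 mm of the felt, within 10 mm above its rest height, without pressing it (x of lid in the frame of polisher between -0.03 and 0.03 m and y of lid in the frame of polisher between -0.04 and 0.04 m and z of lid in the frame of polisher below 0.05 m and value of joint felt below 0.0008 m).
It fails at once if the camera is touched with more than 2 N (contact force between camera and the arm above 2 N or contact force between camera and the fingers above 2 N or contact force between camera and lid above 2 N).
It fails at once if a pot or a bystander is moved by more than 30 mm (distance of any of pot, brass_pot, brass_lid, candlestick, goblet, tankard, hammer, stake from where it was at the start of the episode above 0.03 m).
It also fails if it takes over 53 s, if anything falls off the work surface, if the arm or the gripper's body presses on something with over 40 N, if the wrist force passes 120 N, or if a joint passes its speed limit or range.

## Robot

A 6-joint arm with a two-finger parallel gripper is mounted at the origin on the work surface. World frame = base frame: x ahead of the robot, y to its left, z up, the work surface at z = 0. Lengths are in m, angles in degrees, forces in N, time in s.
With the tool pointing down it reaches from about 0.425 to 0.95 m from the base axis. Payload 14.7 kg.
Tool frame: the origin (TCP) lies at the very end of the fingers, on their centre line; the grasp point (between the pads) lies 19 mm behind it; z points along the fingers, y is the line along which they close (so a half turn about z gives the same grasp; the last joint's range is limited). The gripper opens to 85 mm and grips with 20 to 120 N. Pads are 22 mm wide; open, the fingers measure 114 mm over their backs; the gripper's body (76 mm by 85 mm) begins 54 mm behind the grasp point. The pads swing forward as they close: fully open they stand 13 mm farther back than shut.
Start: joints at [70.096, 27.513, 91.461, -0, 61.026, -2.67], TCP at [0.193, 0.621, 0.231] pointing down, gripper open.
Joint ranges: [-157.49, 157.49], [-46.99, 117.5], [13.45, 153.17], [-89.5, 269.5], [5.16, 153.95], [-167.48, 167.48]. Speed limits (degrees/s): [108.29, 108.29, 136.94, 172.46, 172.46, 172.46].

## Interface

Orientations are given as [roll, pitch, yaw] about the fixed x, y, z axes, in that order (R = Rz(yaw) Ry(pitch) Rx(roll)).
In Python, from workcell import ctrl gives the robot as it stands. Calls block until the motion is done:
- ctrl.move_pose(position, orientation): joint-space move of the TCP to a pose.
- ctrl.movel(position, ori=None, v=0.15): straight line of the TCP; ori=None keeps the orientation; v is the mean speed in m/s.
- ctrl.move_joints(angles): joint-space move.
- ctrl.open_gripper() and ctrl.close(effort=None): open the fingers fully, or close them until they stop; effort is the grip in N (None keeps the last).
- ctrl.dwell(seconds).
- ctrl.inverse_kinematics(position, orientation): joint angles nearest the present ones, or None.
- ctrl.get_image(name): name is "scene" or "top"; returns a dict with "img" (420x560x3 uint8, red, green, blue), "fov_y" (degrees; the focal length in pixels is half the picture's height over the tangent of half this angle, whatever the lens; pixels are square), "cx", "cy" (the principal point, pixels), "distortion" ([k1, k2, p1, p2, k3] as OpenCV has them; the pictures are not rectified), "extrinsics" (4x4, takes a point from world to camera coordinates). Camera axes: x right, y down, z forward; pixel columns grow to the right and rows downward; lengths in m; the calibration is good to about 2 mm. A picture is of the moment at which its call begins. There is no depth.
A pose or a line that the arm cannot do raises ctrl.PlanningError and nothing moves.
- ctrl.job_done(): hands the job in; it is judged then, once.
Trained networks look in the newest picture that a camera, given by its name, has taken for a name from the list of things; names that differ only in an ending like _2 or _b are one class to them, and where a whole thing is asked for, a point or a joint stands for the part that bears it (a point fixed in the world has none). Each returns a list of dicts, best first, with "confidence" (0 to 1); they miss things now and then, are a little off and sometimes report something else, mostly with a low value. They report only what shows in the picture. A call takes as long as a camera call. They do not tell look-alikes from the thing itself.
- ctrl.search_frame(name, camera): "centre" ([x, y, z] in m, in the coordinates of the camera as it stood for that picture, good to about 4 mm: the middle of the surface that is visible of it).
- ctrl.masks_of(name, camera): "mask" (420x560 bool, what is visible of it).
Readings, each from a call of its own:
- ctrl.current_time_s(): time.
- ctrl.current_joints(): joint angles.
- ctrl.current_joint_velocities(): joint speeds.
- ctrl.current_tau(): joint torques, N m.
- ctrl.current_eef_pos(): TCP position.
- ctrl.current_tool_rot(): TCP orientation.
- ctrl.current_contact_force(): force on the tool from outside, world axes, zero at the start.
- ctrl.current_moment(): the same for the moment, N m.
- ctrl.current_opening(): finger opening in m.
- ctrl.current_grasp_force(): force on a finger pad.
Only numpy, scipy, OpenCV 4.12 (cv2) and the standard library are available. Lean on these libraries where they do the work, as an engineer would, in place of code of your own. Each camera call takes 0.05 s, during which the arm holds its last target. There are 200 camera calls.

## Working session

There is one attempt and no reset: what is moved stays moved. The work goes in short steps, each a Python script; the robot and the scene stay as the last script left them, time stands still between calls to the robot, and variables do not carry over. Pictures are saved under pics/ and viewed, at most 10 in all, crops included, and the job is handed in when it is done.

```bash
mkdir -p pics; ls
python3 - <<'E'
from workcell import ctrl
import cv2,numpy as np
for c in ["scene","top"]:
    d=ctrl.get_image(c); cv2.imwrite(f"pics/{c}0.png",d["img"][:,:,::-1])
    np.savez(f"cal_{c}.npz",**{k:np.array(v) for k,v in d.items()})
    E=np.array(d["extrinsics"]); print(c,d["fov_y"],d["cx"],d["cy"],d["distortion"],"campos",-E[:3,:3].T@E[:3,3])
    for n in ["lid","pot","polisher","felt","camera","lens","brass_pot","brass_lid","candlestick","goblet","tankard","hammer","stake"]:
        for r in ctrl.search_frame(n,c)[:3]:
            print(n,round(r["confidence"],2),np.round(np.linalg.inv(E)@np.r_[r["centre"],1],3)[:3])
E
```

```text
pics
scene 48.61826669993028 282.0472075682419 213.83608454639932 [0.04187526 0.         0.         0.         0.        ] campos [ 1.48433015 -0.80978943  1.07625976]
lid 0.65 [0.456 0.237 0.073]
pot 0.72 [0.378 0.088 0.065]
pot 0.71 [0.47  0.226 0.055]
pot 0.71 [0.299 0.271 0.063]
polisher 0.83 [ 0.543 -0.222  0.04 ]
felt 0.88 [ 0.532 -0.205  0.042]
camera 0.73 [0.614 0.241 0.052]
camera 0.57 [0.768 0.039 0.039]
camera 0.23 [ 0.584 -0.517  0.041]
lens 0.88 [0.761 0.039 0.104]
lens 0.27 [0.612 0.236 0.049]
brass_pot 0.88 [0.611 0.238 0.053]
brass_pot 0.72 [0.755 0.236 0.053]
brass_pot 0.34 [ 0.522 -0.21   0.04 ]
brass_lid 0.71 [0.601 0.258 0.078]
candlestick 0.69 [0.408 0.496 0.041]
candlestick 0.24 [ 0.541 -0.22   0.041]
goblet 0.65 [0.604 0.482 0.087]
tankard 0.65 [0.756 0.234 0.057]
tankard 0.55 [ 0.532 -0.208  0.04 ]
tankard 0.27 [0.409 0.495 0.041]
stake 0.74 [ 0.584 -0.51   0.04 ]
stake 0.33 [ 0.529 -0.202  0.042]
top 45.45441197204897 280.48389585121305 208.36326351002097 [-0.13599156  0.          0.          0.          0.        ] campos [0.36298768 0.01428841 1.9669516 ]
lid 0.78 [0.445 0.239 0.078]
lid 0.21 [ 0.704 -0.316  0.025]
lid 0.17 [ 0.516 -0.198  0.044]
pot 0.84 [0.281 0.276 0.064]
pot 0.64 [0.359 0.097 0.064]
pot 0.6 [0.44  0.239 0.066]
polisher 0.91 [ 0.515 -0.195  0.043]
felt 0.97 [ 0.518 -0.199  0.036]
camera 0.61 [0.732 0.048 0.011]
lens 0.89 [0.73  0.055 0.118]
brass_pot 0.54 [0.586 0.26  0.075]
brass_pot 0.52 [0.585 0.253 0.066]
brass_lid 0.67 [0.584 0.257 0.078]
candlestick 0.67 [0.391 0.495 0.014]
goblet 0.67 [0.6   0.491 0.069]
tankard 0.84 [0.745 0.242 0.02 ]
hammer 0.57 [ 0.704 -0.315  0.025]
hammer 0.35 [0.728 0.054 0.117]
stake 0.56 [ 0.566 -0.502  0.051]
stake 0.38 [0.587 0.248 0.064]
```

View pics/scene0.png

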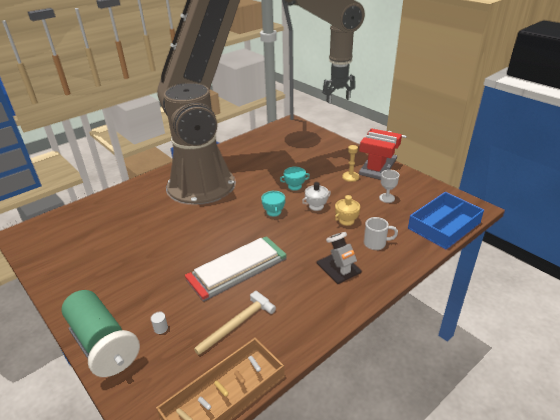

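View pics/top0.png

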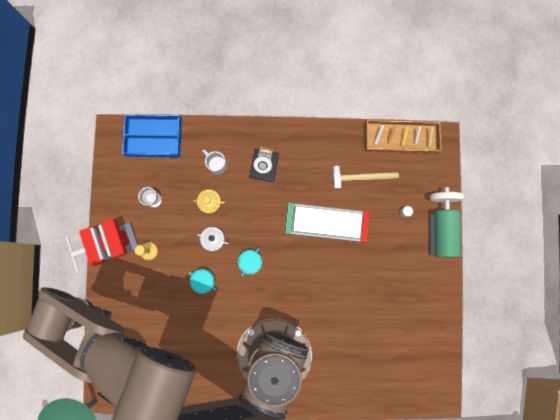

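Candidates in top: silver lid with black knob on a silver pot at (211,239), brass lid at (208,201), and turquoise pots at (202,281) and (250,262). The one at (211,239), scene (317,196), fits "silver with black knob". The polisher's red end is at (366,226) and its green end at (290,219). The camera is at (264,164). I'll confirm with enlarged crops and measure.

```bash
cat > h.py <<'E'
from workcell import ctrl
import cv2,numpy as np
def cal(d):
    f=210/np.tan(np.radians(float(d["fov_y"]))/2)
    return np.array([[f,0,d["cx"]],[0,f,d["cy"]],[0,0,1.]]),np.array(d["distortion"]),np.array(d["extrinsics"])
def ray(d,uv):
    K,D,E=cal(d); p=cv2.undistortPoints(np.float64(uv).reshape(-1,1,2),K,D)[:,0]
    return -E[:3,:3].T@E[:3,3], np.c_[p,np.ones(len(p))]@E[:3,:3]
def at_z(d,uv,z):
    c,r=ray(d,uv); return c+r*((z-c[2])/r[:,2])[:,None]
def proj(d,P):
    K,D,E=cal(d); return cv2.projectPoints(np.float64(P).reshape(-1,1,3),cv2.Rodrigues(E[:3,:3])[0],E[:3,3],K,D)[0][:,0]
def tri(d1,uv1,d2,uv2):
    c1,r1=ray(d1,uv1); c2,r2=ray(d2,uv2); a,b=r1[0],r2[0]
    s=np.linalg.lstsq(np.c_[a,-b],c2-c1,rcond=None)[0]; p,q=c1+s[0]*a,c2+s[1]*b
    return (p+q)/2,np.linalg.norm(p-q)
E
python3 - <<'E'
from h import *
S=dict(np.load("cal_scene.npz"));T=dict(np.load("cal_top.npz"))
C=lambda d,x,y,w,h,k:cv2.resize(d["img"][y:y+h,x:x+w,::-1],(w*k,h*k),interpolation=cv2.INTER_CUBIC)
a=np.hstack([C(T,190,215,48,48,8),C(T,240,140,48,48,8)]);b=np.hstack([C(S,293,170,48,48,8),C(S,313,226,48,48,8)])
cv2.imwrite("pics/crop.png",cv2.resize(np.vstack([a,b]),(600,600)))
# knob dark pixels
for n,d,(x,y,w,h),z in [("top",T,(203,230,18,18),.109),("scene",S,(308,178,18,18),.1)]:
    g=d["img"][y:y+h,x:x+w].astype(float).max(2); m=g<60; v,u=np.nonzero(m); print(n,m.sum(),u.mean()+x,v.mean()+y,at_z(d,[[u.mean()+x,v.mean()+y]],z))
# polisher
for n,d in [("top",T),("scene",S)]:
    hsv=cv2.cvtColor(d["img"],cv2.COLOR_RGB2HSV).astype(int); H,Sa,V=[hsv[...,i] for i in range(3)]
    box=np.zeros(H.shape,bool); 
    if n=="top": box[195:250,280:375]=1
    else: box[230:300,180:295]=1
    for nm,m,z in [("red",((H<6)|(H>173))&(Sa>170)&(V>100),.024),("green",(H>60)&(H<95)&(Sa>70)&(V>40),.024),("felt",(Sa<40)&(V>200),.04)]:
        m=(m&box).astype(np.uint8); 
        nn,l,st,ce=cv2.connectedComponentsWithStats(m); i=1+st[1:,4].argmax()
        v,u=np.nonzero(l==i); rect=cv2.minAreaRect(np.float32(at_z(d,np.c_[u,v],z)[:,:2]))
        print(n,nm,st[i,4],ce[i],at_z(d,[ce[i]],z)[0].round(4),rect)
E
```

```text
top 0 nan nan [[nan nan nan]]
scene 23 316.0 186.82608695652175 [[0.4579464 0.2322875 0.1      ]]
top red 170 [364.96470588 226.13529412] [ 0.5052 -0.3487  0.024 ] ((0.5055059790611267, -0.3488380014896393), (0.02220657467842102, 0.11965863406658173), 84.83930206298828)
top green 156 [289.17307692 217.6474359 ] [ 0.5326 -0.0516  0.024 ] ((0.5315626263618469, -0.05173593387007713), (0.020191358402371407, 0.11779268085956573), 85.30721282958984)
top felt 1757 [327.54126352 221.02618099] [ 0.5211 -0.1997  0.04  ] ((0.5215293169021606, -0.20034025609493256), (0.2599862515926361, 0.10222896188497543), 84.7292709350586)
scene red 68 [192.27941176 282.19117647] [ 0.4954 -0.3513  0.024 ] ((0.5103240013122559, -0.3493342995643616), (0.01738637685775757, 0.11653957515954971), 84.59758758544922)
scene green 87 [274.66666667 247.29885057] [ 0.5462 -0.0518  0.024 ] ((0.5401223301887512, -0.051872752606868744), (0.016621164977550507, 0.11469802260398865), 81.94951629638672)
scene felt 1640 [234.30426829 261.56463415] [ 0.5241 -0.206   0.04  ] ((0.5228941440582275, -0.19882376492023468), (0.26085808873176575, 0.09767760336399078), 84.60350036621094)<stdin>:8: RuntimeWarning: Mean of empty slice.
  ret = ret.dtype.type(ret / rcount)
```

View pics/crop.png

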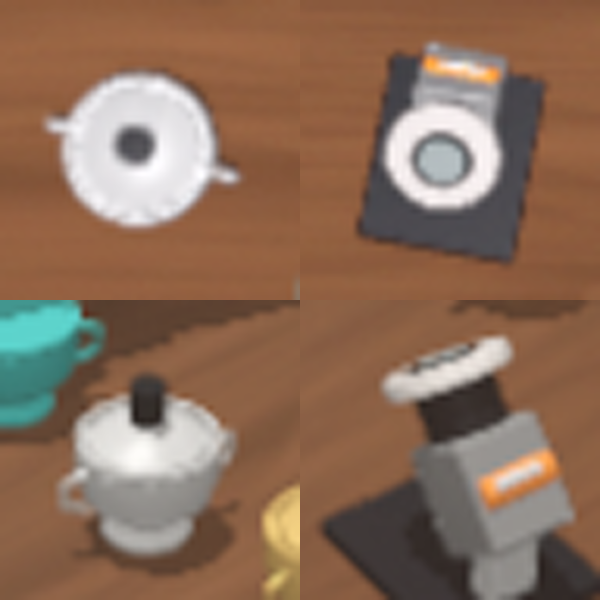

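The crop confirms that the silver lid with black knob sits on the silver eared pot (knob at top ≈ (211.4,238.2)). The camera's white ring is at top ≈ (262.6,165.6), and its foot is skewed about 10°. Next are precise measurements and an IK plan.

Run:
```python
from h import *
S=dict(np.load("cal_scene.npz"));T=dict(np.load("cal_top.npz"))
def cen(d,box,f):
    x,y,w,h=box; m=f(d["img"][y:y+h,x:x+w].astype(int)).astype(np.uint8)
    n,l,st,ce=cv2.connectedComponentsWithStats(m); i=1+st[1:,4].argmax(); v,u=np.nonzero(l==i)
    return st[i,4],ce[i]+[x,y],np.c_[u+x,v+y],[st[i,0]+x,st[i,1]+y,st[i,2],st[i,3]]
kt=cen(T,(203,230,18,18),lambda g:g.max(2)<130); print("knob top",kt[0],kt[1],at_z(T,[kt[1]],.109))
lt=cen(T,(193,220,38,38),lambda g:(g.min(2)>120)&(g.max(2)-g.min(2)<40)); 
(c,r)=cv2.minEnclosingCircle(cv2.convexHull(np.float32(kt[2])));print(c,r)
print("lid/pot",lt[0],lt[3],at_z(T,[lt[1]],.070))
ks=cen(S,(308,178,18,18),lambda g:g.max(2)<60); print("knob scene",ks[0],ks[1],ks[3])
print("tri knob",tri(T,[kt[1]],S,[ks[1]]))
for P in ([.446,.238,.109],[.446,.238,.096],[.446,.238,.064]): print("reproj",proj(T,P),proj(S,P))
# camera foot
ft=cen(T,(245,143,40,42),lambda g:g.max(2)<95); W=at_z(T,ft[2],.012)
print("foot",ft[0],cv2.minAreaRect(np.float32(W[:,:2])),cv2.boxPoints(cv2.minAreaRect(np.float32(W[:,:2]))))
rt=cen(T,(250,150,26,30),lambda g:(g.min(2)>170)&(g.max(2)-g.min(2)<40)); h=cv2.convexHull(rt[2].astype(np.float32)); e=cv2.fitEllipse(h)
print("ring top",rt[0],rt[3],e,at_z(T,[e[0]],.125))
rs=cen(S,(318,226,40,30),lambda g:(g.min(2)>150)&(g.max(2)-g.min(2)<40)); h=cv2.convexHull(rs[2].astype(np.float32)); es=cv2.fitEllipse(h)
print("ring scene",rs[0],rs[3],es,tri(T,[e[0]],S,[es[0]]))
```

```text
knob top 22 [211.04545455 237.72727273] [[0.44457136 0.2396025  0.109     ]]
(211.0, 237.625) 2.577040910720825
lid/pot 474 [np.int32(197), np.int32(227), np.int32(31), np.int32(24)] [[0.44322655 0.2412306  0.07      ]]
knob scene 23 [316.         186.82608696] [np.int32(314), np.int32(185), np.int32(5), np.int32(5)]
tri knob (array([0.44612692, 0.24280099, 0.08928243]), np.float64(0.0021084406760500975))
reproj [[211.48828903 237.35144261]] [[314.89685991 182.98191046]]
reproj [[211.90152107 237.51609038]] [[314.8323066  185.85565772]]
reproj [[212.89486704 237.91182766]] [[314.67627173 192.82090538]]
foot 380 ((0.7410416007041931, 0.05235547572374344), (0.10046465694904327, 0.11991635710000992), 81.28668975830078) [[ 0.67416567  0.01178599]
 [ 0.7926981  -0.0063802 ]
 [ 0.80791754  0.09292497]
 [ 0.6893851   0.11109115]]
ring top 168 [np.int32(254), np.int32(156), np.int32(18), np.int32(17)] ((262.4577331542969, 164.20245361328125), (16.490280151367188, 17.746139526367188), 112.59494018554688) [[0.72188876 0.05492815 0.125     ]]
ring scene 82 [np.int32(327), np.int32(232), np.int32(20), np.int32(10)] ((336.2425842285156, 236.4176483154297), (6.014725685119629, 21.158815383911133), 70.37857818603516) (array([0.72427968, 0.05645134, 0.11940999]), np.float64(0.0037821298889683264))
```

```bash
cat > plan.py <<'E'
from h import *
from scipy.spatial.transform import Rotation as Ro
KN=np.array([.446,.240]); PC=np.array([.521,-.200]); YAW=np.radians(84.9); U=np.array([np.cos(YAW),np.sin(YAW)])
A,B=PC-.07*U,PC+.07*U
XC=np.array([np.cos(np.radians(-8.7)),np.sin(np.radians(-8.7)),0])
LENS=np.array([.7185,.0555,.125]); VIEW=-np.cos(np.radians(50))*XC+np.array([0,0,np.sin(np.radians(50))]); FOC=LENS+.16*VIEW
DOWN=lambda y:[180,0,y]
def final(spin):
    z=-VIEW; y=np.array([-XC[1],XC[0],0]); R=np.c_[np.cross(y,z),y,z]
    return (Ro.from_matrix(R)*Ro.from_euler('z',spin,degrees=True)).as_euler('xyz',degrees=True)
E
python3 - <<'E'
from plan import *
print(FOC,A,B)
ik=ctrl.inverse_kinematics; f=lambda q:None if q is None else np.round(q,0).tolist()
for y in range(-180,180,45): print("grasp",y,f(ik([*KN,.084],DOWN(y))))
for y in (-5,85,175,-95): print("felt",y,f(ik([*A,.055],DOWN(y))),f(ik([*B,.055],DOWN(y))))
for s in range(-180,180,45): print("fin",s,f(ik(FOC+.02*VIEW,final(s))),f(ik(FOC+.02*VIEW+[-.06,0,.08],final(s))))
E
```

```text
[0.61683734 0.07105657 0.24756711] [ 0.5147774  -0.26972287] [ 0.5272226  -0.13027713]
grasp -180 [25.0, 28.0, 118.0, 0.0, 34.0, -65.0]
grasp -135 [25.0, 28.0, 118.0, 0.0, 34.0, -110.0]
grasp -90 [25.0, 28.0, 118.0, -0.0, 34.0, -155.0]
grasp -45 [25.0, 28.0, 118.0, -0.0, 34.0, 160.0]
grasp 0 [25.0, 28.0, 118.0, -0.0, 34.0, 115.0]
grasp 45 [25.0, 28.0, 118.0, -0.0, 34.0, 70.0]
grasp 90 [25.0, 28.0, 118.0, -0.0, 34.0, 25.0]
grasp 135 [25.0, 28.0, 118.0, -0.0, 34.0, -20.0]
felt -5 [-31.0, 35.0, 109.0, -0.0, 36.0, 64.0] [-17.0, 33.0, 114.0, -0.0, 33.0, 78.0]
felt 85 [-31.0, 35.0, 109.0, -0.0, 36.0, -26.0] [-17.0, 33.0, 114.0, -0.0, 33.0, -12.0]
felt 175 [-31.0, 35.0, 109.0, 0.0, 36.0, -116.0] [-17.0, 33.0, 114.0, 0.0, 33.0, -102.0]
felt -95 [-31.0, 35.0, 109.0, -0.0, 36.0, 154.0] None
fin -180 None [14.0, -2.0, 127.0, -42.0, 22.0, 148.0]
fin -135 [12.0, 11.0, 128.0, -77.0, 13.0, -132.0] [14.0, -2.0, 127.0, -42.0, 22.0, -167.0]
fin -90 [12.0, 11.0, 128.0, -77.0, 13.0, -87.0] [14.0, -2.0, 127.0, -42.0, 22.0, -122.0]
fin -45 [12.0, 11.0, 128.0, -77.0, 13.0, -42.0] [14.0, -2.0, 127.0, -42.0, 22.0, -77.0]
fin 0 [12.0, 11.0, 128.0, -77.0, 13.0, 3.0] [14.0, -2.0, 127.0, -42.0, 22.0, -32.0]
fin 45 [12.0, 11.0, 128.0, -77.0, 13.0, 48.0] [14.0, -2.0, 127.0, -42.0, 22.0, 13.0]
fin 90 [12.0, 11.0, 128.0, -77.0, 13.0, 93.0] [14.0, -2.0, 127.0, -42.0, 22.0, 58.0]
fin 135 [12.0, 11.0, 128.0, -77.0, 13.0, 138.0] [14.0, -2.0, 127.0, -42.0, 22.0, 103.0]
```

Run:
```python
from plan import *
ctrl.move_pose([*KN,.20],DOWN(45)); ctrl.movel([*KN,.13],v=.15)
ctrl.movel([*KN,.0845],v=.06); print(ctrl.current_eef_pos(),ctrl.current_contact_force())
ctrl.close(80); ctrl.dwell(.2)
print("grip",ctrl.current_opening(),ctrl.current_grasp_force(),ctrl.current_contact_force(),ctrl.current_eef_pos())
ctrl.movel([*KN,.15],v=.06); ctrl.dwell(.3)
print(ctrl.current_time_s(),ctrl.current_opening(),ctrl.current_grasp_force(),ctrl.current_contact_force(),ctrl.current_eef_pos())
for c in ("scene","top"):
    d=ctrl.get_image(c)
    cv2.imwrite(f"pics/{c}1.png",d["img"][:,:,::-1])
a=cv2.imread("pics/scene1.png")[120:260,250:390]; b=cv2.imread("pics/top1.png")[170:310,150:290]
cv2.imwrite("pics/g1.png",cv2.resize(np.hstack([a,b]),(800,400),interpolation=cv2.INTER_CUBIC))
```

```text
[0.44614545 0.24005633 0.08462855] [-0.30940354 -0.13482755  0.39308798]
grip 0.021683089661143334 77.90304064750671 [-2.09121003  1.85012962  8.52136272] [0.44597664 0.24023351 0.08489393]
6.95 0.021730925969814796 78.32031726837158 [-0.16915303 -0.02603946 -0.6978634 ] [0.44591882 0.23996406 0.14983197]
```

View pics/g1.png

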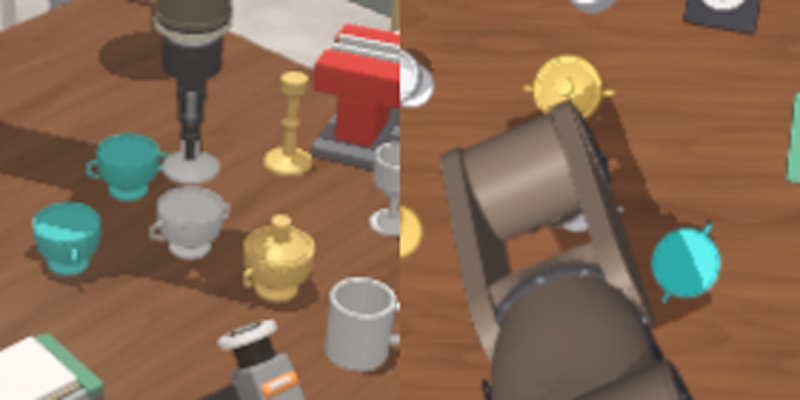

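The lid is held level and the pot stayed put. Next, press at the red end, watching the force.

Run:
```python
from plan import *
ctrl.movel([*KN,.20],v=.15)
ctrl.move_pose([*A,.16],DOWN(-5)); ctrl.movel([*A,.068],v=.1); ctrl.dwell(.2)
f0=np.array(ctrl.current_contact_force()); print(f0,ctrl.current_moment())
for z in (.0625,.0605,.0585,.057):
    ctrl.movel([*A,z],v=.02); ctrl.dwell(.15)
    f=np.array(ctrl.current_contact_force()); print(z,ctrl.current_eef_pos(),(f-f0).round(2),np.round(ctrl.current_moment(),3))
    if f[2]-f0[2]>6: break
print(ctrl.current_time_s())
```

```text
[-0.92648487 -0.10553112 -1.61196162] [-0.01168326  0.01954293 -0.00609155]
0.0625 [ 0.51481728 -0.26974354  0.06251551] [ 0.67  0.21 -0.66] [-0.02   0.031  0.062]
0.0605 [ 0.51495035 -0.26983802  0.06063565] [ 2.4  -0.21  2.03] [-0.11  -0.103  0.054]
0.0585 [ 0.51488339 -0.26976777  0.0585486 ] [ 2.01 -0.14  3.4 ] [-0.155 -0.228  0.016]
0.057 [ 0.51486643 -0.26975816  0.05705504] [ 2.42 -0.39  4.68] [-0.169 -0.226  0.029]
12.4417
```

Force and geometry agree (4.7 N ↔ 3.9 mm). Press to about 5.5 mm and stroke.

Run:
```python
from plan import *
z=.0554; ctrl.movel([*A,z],v=.02); ctrl.dwell(.3)
for s in (-.07,-.035,0,.035,.07):
    if s>-.07: ctrl.movel([*(PC+s*U),z],v=.045)
    print(s,np.round(ctrl.current_eef_pos(),4),np.round(ctrl.current_contact_force(),2),ctrl.current_opening(),ctrl.current_grasp_force())
ctrl.dwell(.3)
ctrl.movel([*B,.15],v=.08); ctrl.dwell(.2); print(ctrl.current_time_s(),ctrl.current_contact_force())
d=ctrl.get_image("scene"); cv2.imwrite("pics/s2.png",cv2.resize(d["img"][120:330,160:440,::-1],(800,600),interpolation=cv2.INTER_CUBIC))
```

```text
-0.07 [ 0.5148 -0.2697  0.0554] [1.82 0.59 4.36] 0.021561435704667075 78.87807011604309
-0.035 [ 0.5177 -0.2344  0.0553] [1.24 4.02 4.98] 0.021740061490839478 78.89771461486816
0 [ 0.5209 -0.1996  0.0553] [1.07 4.13 3.96] 0.02112965846095575 78.8912558555603
0.035 [ 0.524  -0.1647  0.0553] [1.04 3.29 3.76] 0.02116566784158704 78.88957858085632
0.07 [ 0.5272 -0.1299  0.0554] [0.79 3.93 4.1 ] 0.021823096686400603 78.88995051383972
18.525 [-0.3502187  -0.73677676 -1.64580704]
```

View pics/s2.png

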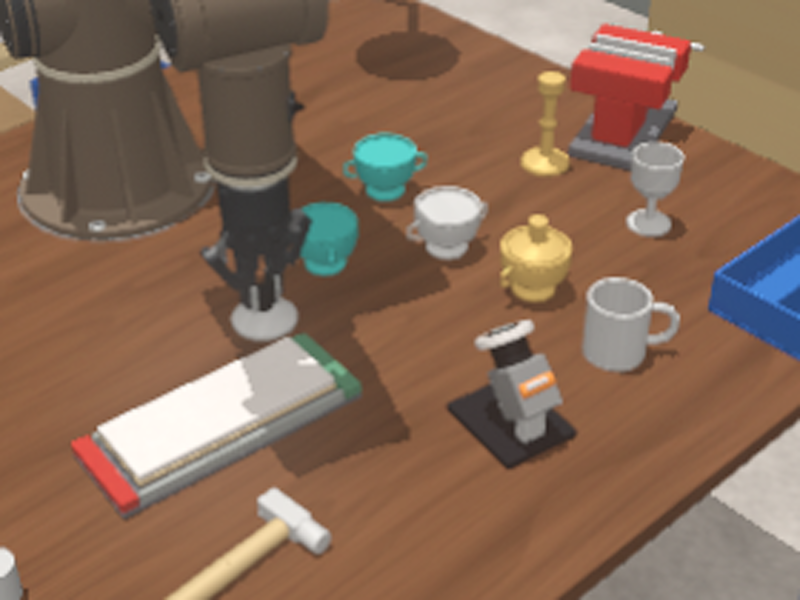

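Run:
```python
from plan import *
ctrl.movel([*B,.28],v=.12)
o=final(90); P=FOC+.021*VIEW
print(ctrl.current_joints())
for k in (.08,.04,0): print(k,np.round(ctrl.inverse_kinematics(P+k*VIEW,o) if ctrl.inverse_kinematics(P+k*VIEW,o) is not None else [0],1))
ctrl.move_pose(P+.08*VIEW,o); ctrl.move_pose(P+.03*VIEW,o); ctrl.move_pose(P,o); ctrl.dwell(.5)
R=Ro.from_euler('xyz',ctrl.current_tool_rot(),degrees=True).as_matrix()
print(ctrl.current_time_s(),ctrl.current_eef_pos()-P,np.degrees(np.arccos(-R[:,2]@VIEW)),ctrl.current_opening(),ctrl.current_grasp_force())
d=ctrl.get_image("scene"); cv2.imwrite("pics/s3.png",cv2.resize(d["img"][120:330,240:520,::-1],(800,600),interpolation=cv2.INTER_CUBIC))
print("focus px in crop",(proj(d,[FOC,LENS,FOC+.045*VIEW])-[240,120])*2.857)
print([np.round(np.linalg.inv(d["extrinsics"])@np.r_[r["centre"],1],3)[:3] for r in ctrl.search_frame("lid","scene")[:2]],FOC)
```

```text
[-1.70792430e+01  1.61623937e+01  1.02191833e+02 -6.84292164e-04
  6.17113243e+01  7.79222351e+01]
0.08 [ 15.1   1.  127.9 -48.9  20.2  65.8]
0.04 [ 13.5   5.9 128.1 -60.4  16.2  76.7]
0 [ 12.   10.9 127.8 -76.4  13.5  92.2]
21.9 [-4.87461796e-05  7.40265084e-05  2.69368103e-04] 0.020655597905473146 0.021660253075403254 78.57062101364136
focus px in crop [[217.12451171 193.55397537]
 [269.13042214 326.9146719 ]
 [202.46809174 155.91317026]]
[array([0.623, 0.065, 0.266])] [0.61683734 0.07105657 0.24756711]
```

View pics/s3.png

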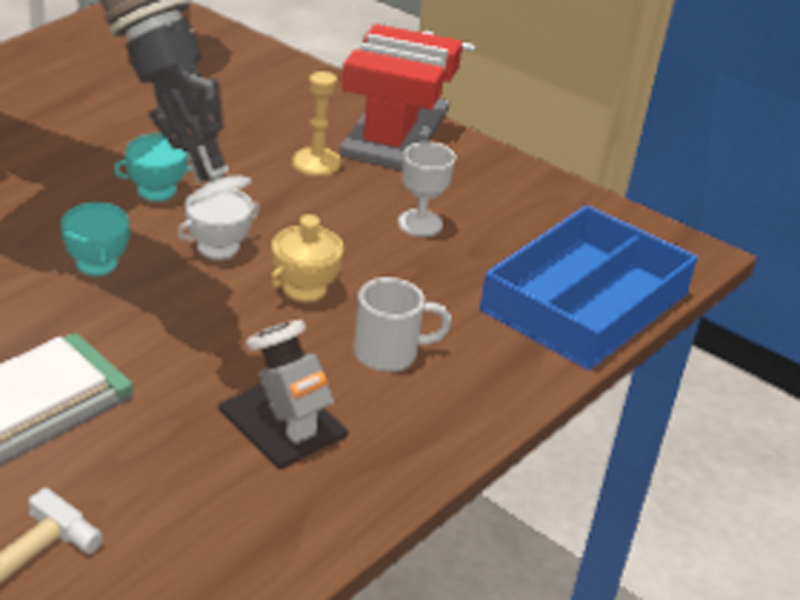

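The lid sits at the predicted focus pixel (about (218,190) in the crop, (217,193) expected). Its tilt matches the ring light's, and the bystanders haven't moved. Handing in.

```bash
python3 -c "
from workcell import ctrl
print(ctrl.job_done())"
```

```text
the job is handed in; nothing more can be done
None
```

I handed the job in at about 22 s: the lid was drawn red to green across the felt at about 5.5 mm depth, then held at the focus point facing the lens; the judge returned no result.

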